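# Swap the battery pack of an opened meter

### The arm

A 6-joint arm with a two-finger parallel gripper is mounted at the origin on the work surface. World frame = base frame: x ahead of the robot, y to its left, z up, the work surface at z = 0. Lengths are in m, angles in rad, forces in N, time in s.
With the tool pointing down it reaches from about 0.35 to 0.925 m from the base axis. Payload 6.4 kg.
Tool frame: the origin (TCP) lies midway between the tips of the shut fingers; the grasp point (between the pads) lies 19 mm behind it (r.grip_point_offset is the distance from the TCP to the grasp point, in m); z points along the fingers, y is the line along which they close (so a half turn about z gives the same grasp; the last joint's range is limited). The gripper opens to 85 mm and grips with 20 to 120 N. Pads are 22 mm wide; open, the fingers measure 114 mm over their backs; the gripper's body (76 mm by 85 mm) begins 54 mm behind the grasp point. The pads swing forward as they close: fully open they stand 13 mm farther back than shut.
Start: joints at [-1.379, 0.245, 1.558, -0, 1.339, -0.174], TCP at [0.233, -0.607, 0.231] pointing down, gripper open.
Joint ranges: [-3.13, 3.13], [-1.02, 2.26], [0.13, 2.54], [-0.95, 4.09], [0.21, 2.88], [-2.74, 2.74]. Speed limits (rad/s): [2.57, 2.57, 3.14, 3.14, 3.14, 3.14].

### API

Orientations are given as a unit quaternion [w, x, y, z].
In Python, from plant import r, viewer, finish_job gives the robot as it stands.
- The arm moves only by the shell command python3 -m pendant 'ROWS' [FORCE]. ROWS is a JSON object whose one key "motion" holds a list of rows, each a list of 3 entries, a list of its own where there are three numbers: the shift along the tool's x, y, z in cm, then the turn, a rotation vector about the tool's x, y, z in rad, then the finger opening in cm, from 0 to 8.54. A call has 1 to 5 rows; each row shifts and turns the commanded pose from where the row before left it, along the tool's axes as they then stand; what a row does not reach is not made up. A row lasts 1/8 s, in which the tool goes at most 62.5 mm and 10.7 degrees, less where a joint would pass 70% of its speed; a pose out of reach is approached as far as the arm can. A call is refused whole if a number of a shift passes 6.25 or a number of a turn 0.188, either way. A call with a gripper value outside its range is refused whole. The fingers move at their own pace and stop on an object; FORCE is the grip in N (left out, the last holds). Time passes only in rows, so rows that do not move let the fingers close. It gives the time, the measured TCP pose, the force, the opening and the grip force at its end, in the units of the state.
- r.get_state(): the state, without advancing time (a new reading comes with each control period).
- viewer.get_image(name): name is "side" or "top" or "wrist"; returns a dict with "img" (384x512x3 uint8, red, green, blue), "K" (3x3 intrinsics, pixels), "R" (3x3) and "t" (3): a world point X has camera coordinates R X + t. Camera axes: x right, y down, z forward; pixel columns grow to the right and rows downward; lengths in m; the calibration is good to about 2 mm. A picture is of the moment at which its call begins. There is no depth.
- finish_job(): hands the job in; it is judged then, once.
The state is a dict: "clock": time; "joint_positions": joint angles; "joint_vel": joint speeds; "joint_efforts": joint torques, N m; "ee_pos": TCP position; "eef_rot": TCP orientation; "force": force on the tool from outside, world axes, zero at the start; "ft_torque": the same for the moment, N m; "gripper_width": opening from 0.0 (shut) to 1.0 (fully open); "gripper_force": force on a finger pad.
Only numpy, scipy, OpenCV 4.12 (cv2) and the standard library are available. Lean on these libraries where they do the work, as an engineer would, in place of code of your own. Each camera call takes 0.05 s, during which the arm holds its last target. There are 200 camera calls.

### The job

Replace the battery of the opened meter. Lift both clamp brackets off it and lay them flat, side by side, in the white parts tray; take the old orange pack out and lay it flat in the red recycling tray, lay the new blue pack flat in the meter's bay, then put each bracket back flat across its two posts, exactly where that same bracket was at the start. Set everything down rather than letting it drop, and leave the bottle, the jar and the screwdriver where they are.

Things in the scene. Friction and masses are not known exactly. Their poses are not given: they have to be found in the camera images.
- meter: Opened grey meter, fixed, 185 x 136 mm (x -70..115, y -68..68), green circuit board at its +x end. Origin: its underside, under the battery bay's centre; z up. Bay floor at z 6 mm, inside 106 (x) x 56 (y), rim 4 mm wide, its top at z 14. Four posts at x +-34, y +-52, 22 x 16 mm, flat white tops at z 42. A bracket lies across the two posts of one x, its y along the meter's y.
- yellow_bracket: Yellow-gripped clamp bracket: aluminium bar 20 x 120 x 8 mm (x, y, z), on its middle an upright yellow grip 14 (x) x 36 (y), top 36 mm above the origin. 70 g. Origin: centre of the bar's underside; z up. Starts loose, without catch, over the old pack on two posts at the meter's x +34 or -34 mm (varies; the other bracket has the other place).
- black_bracket: Black-gripped clamp bracket: aluminium bar 20 x 120 x 8 mm (x, y, z), on its middle an upright black grip 14 (x) x 36 (y), top 36 mm above the origin. 70 g. Origin: centre of the bar's underside; z up. Starts loose, without catch, over the old pack on two posts at the meter's x +34 or -34 mm (varies; the other bracket has the other place).
- old_pack: Old battery pack, rigid block in orange wrap with brown ends and a brown scorch mark, 90 x 40 x 30 mm (its x, y, z), 150 g. Starts flat in the bay under the brackets, its x along the meter's x; its top is 6 mm below the brackets. Origin: centre of its underside; z up.
- new_pack: New battery pack, rigid block in blue wrap with white ends, 90 x 40 x 30 mm (its x, y, z), 150 g. Starts flat on the mat left or right of the meter, turned any way within about 35 degrees. Origin: centre of its underside; z up. Either end may face the circuit board.
- parts_tray: White open parts tray, 125 x 145 mm outside (its own x by y), 14 mm high, walls and floor 4 mm thick. Fixed. Origin: centre of its underside, on the mat; z up. At each start it may lie left or right of the meter. Both brackets fit side by side, parallel to its y, e.g. 32 mm either side of its centre.
- recycling_tray: Red open recycling tray, 125 x 145 mm outside (its own x by y), 14 mm high, walls and floor 4 mm thick. Fixed. Origin: centre of its underside, on the mat; z up. At each start it may lie left or right of the meter. The old pack fits with its length along the tray's y.
- cleaner_bottle: Bystander: amber bottle with a black cap, 44 mm across, 110 mm tall, standing beyond the work on the left. Origin: centre of its underside.
- flux_jar: Bystander: low steel jar with a green lid, 48 mm across, 36 mm tall, standing behind the meter. Origin: centre of its underside.
- screwdriver: Bystander: screwdriver with a red handle, 160 mm long, lying at the far left of the mat. Origin: on the mat under its middle; it lies along its x.
Mind the look-alikes: they are no part of the job. Leave any pink look-alike of the black_bracket alone.

How it is judged:
On the way, in this order (a step that is already met when the one before it is completed fails the run):
1. both brackets lie flat and released in the white parts tray (x of yellow_bracket in the frame of parts_tray between -0.055 and 0.055 m and y of yellow_bracket in the frame of parts_tray between -0.05 and 0.05 m and z of each of yellow_bracket, black_bracket in the frame of parts_tray below 0.012 m and angle between each of yellow_bracket, black_bracket's own z axis and vertical below 0.15 rad and linear speed of each of yellow_bracket, black_bracket below 0.02 m/s and contact force between the fingers and yellow_bracket below 0.1 N and x of black_bracket in the frame of parts_tray between -0.055 and 0.055 m and y of black_bracket in the frame of parts_tray between -0.05 and 0.05 m and contact force between the fingers and black_bracket below 0.1 N), for 0.2 s.
2. the old pack lies flat and released in the red recycling tray (horizontal distance between old_pack and recycling_tray below 0.05 m and z of old_pack in the frame of recycling_tray below 0.01 m and angle between old_pack's own z axis and vertical below 0.15 rad and linear speed of old_pack below 0.02 m/s and contact force between the fingers and old_pack below 0.1 N), for 0.2 s.
3. the new pack lies flat and released in the meter's bay (x of new_pack in the frame of meter between -0.012 and 0.012 m and y of new_pack in the frame of meter between -0.012 and 0.012 m and z of new_pack in the frame of meter below 0.01 m and angle between new_pack's own z axis and vertical below 0.1 rad and linear speed of new_pack below 0.02 m/s and contact force between the fingers and new_pack below 0.1 N), for 0.2 s.
At the end, for the whole second after the job is handed in: The old pack lies flat in the red tray (within 50 mm of its centre); the new pack lies flat on the bay's floor, within its rim; each bracket lies flat across its own two posts, within 14 mm of where it was at the start and within 14 degrees of the meter's y; all are released and at rest (all of step 2 and all of step 3 and distance of each of yellow_bracket, black_bracket from where it was at the start of the episode below 0.014 m and angle between each of yellow_bracket, black_bracket's own z axis and vertical below 0.1 rad and angle between the y axis of each of yellow_bracket, black_bracket and the y axis of meter, either way round below 0.25 rad and linear speed of each of yellow_bracket, black_bracket below 0.02 m/s and contact force between the fingers and yellow_bracket below 0.1 N and contact force between the fingers and black_bracket below 0.1 N); the robot touches nothing.
It fails at once if the bottle, the jar or the screwdriver is shifted by more than 25 mm or the bottle or jar tipped over (distance of any of cleaner_bottle, flux_jar, screwdriver from where it was at the start of the episode above 0.025 m or angle between any of cleaner_bottle, flux_jar's own z axis and vertical above 0.5 rad).
It fails at once if a pack or bracket is dropped (falls out of the fingers' hold at more than 0.7 m/s, a fall of about 25 mm) ((contact force between the fingers and yellow_bracket below 0.05 N and linear speed of yellow_bracket above 0.7 m/s) or (contact force between the fingers and black_bracket below 0.05 N and linear speed of black_bracket above 0.7 m/s) or (contact force between the fingers and old_pack below 0.05 N and linear speed of old_pack above 0.7 m/s) or (contact force between the fingers and new_pack below 0.05 N and linear speed of new_pack above 0.7 m/s)).
It also fails if it takes over 128 s, if anything falls off the work surface, if the arm or the gripper's body presses on something with over 40 N, if the wrist force passes 120 N, or if a joint passes its speed limit or range.

## Working session

There is one attempt and no reset: what is moved stays moved. The work goes in short steps, Python scripts to look and compute and a shell command to move; the robot and the scene stay as the last step left them, time stands still between calls to the robot, and variables do not carry over. Pictures are saved under pics/ and viewed, at most 14 in all, crops included, and the job is handed in when it is done.

```bash
ls; mkdir -p pics
python3 - <<'E'
from plant import r, viewer
import cv2, numpy as np
for n in ["top","side"]:
    d=viewer.get_image(n); cv2.imwrite(f"pics/{n}0.png",d["img"][:,:,::-1]); print(n,d["K"].tolist(),d["R"].tolist(),d["t"].tolist())
print(r.get_state(), r.grip_point_offset)
E
```

```text
pics
top [[418.3442242096577, 0.0, 257.8747112387785], [0.0, 418.3442242096577, 194.47668352041265], [0.0, 0.0, 1.0]] [[0.0075642438824709704, -0.9997374195733904, 0.021630398036679755], [-0.9974313579725044, -0.009084048816514635, -0.07105044820566032], [0.07122828334034555, -0.02103739436902483, -0.9972381659817023]] [0.05074053171582948, 0.48053989795685964, 0.9944472824015136]
side [[374.24329333269765, 0.0, 252.5279346525679], [0.0, 374.24329333269765, 189.35704624636784], [0.0, 0.0, 1.0]] [[-0.8184230425093911, -0.5743799146418505, 0.016475349637943948], [-0.4082185452016269, 0.5610060066621213, -0.7201596210858309], [0.40440245157904153, -0.5961207714423653, -0.6936127759865875]] [0.433280969130267, 0.2096050784009168, 0.7786308222548995]
{'clock': 0.1, 'joint_positions': array([-1.37909185e+00,  2.45745926e-01,  1.55892831e+00, -7.69932261e-06,
        1.33870482e+00, -1.74115442e-01]), 'joint_vel': array([-0.00018702, -0.00327326, -0.00269417,  0.00063607,  0.00130526,
       -0.00081909]), 'joint_efforts': array([-9.70554211e-04, -4.30673039e+01, -3.27128255e+01, -1.43066386e-04,
        2.82047615e-03,  2.93727862e-05]), 'ee_pos': array([ 0.23240894, -0.60647592,  0.23026998]), 'eef_rot': array([-8.93132361e-04,  9.83318005e-01,  1.81892558e-01, -1.16006648e-05]), 'force': array([ 0.4564603 ,  0.17409136, -0.29142813]), 'ft_torque': array([-0.01055447,  0.02041596,  0.04248022]), 'gripper_force': 0.0, 'gripper_width': 0.9993657762061907} 0.0187
```

View pics/top0.png

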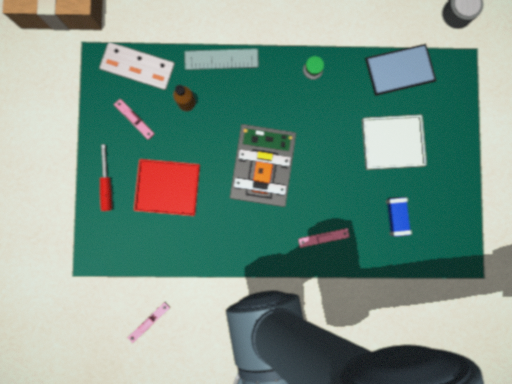

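View pics/side0.png

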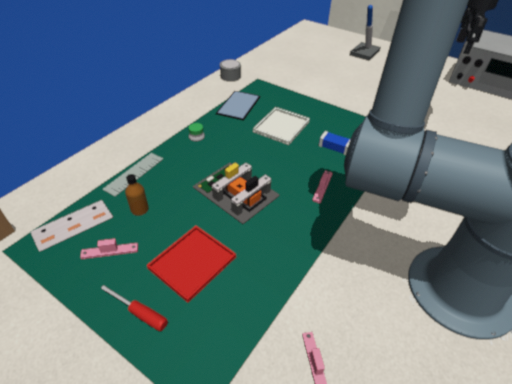

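The top view shows the meter at about (263,167), with its board facing away from the robot. The yellow bracket (262,157) is on the board side and the black one (260,186) is nearer the robot. The white tray is at (394,142), the red tray at (167,187), and the blue pack at (400,217). The pink items are look-alikes.

```bash
cat > h.py <<'E'
from plant import r, viewer
import cv2, numpy as np
from scipy.spatial.transform import Rotation as Rot
def back(d,uv,z):
    uv=np.atleast_2d(np.float64(uv)); p=np.c_[uv,np.ones(len(uv))]@np.linalg.inv(d["K"]).T
    ray=p@d["R"]; c=-d["R"].T@d["t"]
    return c+ray*((z-c[2])/ray[:,2])[:,None]
def proj(d,X):
    q=(np.atleast_2d(X)@d["R"].T+d["t"])@d["K"].T; return q[:,:2]/q[:,2:]
def blob(d,lo,hi,roi):  # HSV mask in roi x0,y0,x1,y1 -> largest contour
    m=cv2.inRange(cv2.cvtColor(d["img"],cv2.COLOR_RGB2HSV),np.array(lo),np.array(hi)); k=np.zeros_like(m)
    x0,y0,x1,y1=roi; k[y0:y1,x0:x1]=m[y0:y1,x0:x1]
    c=cv2.findContours(k,cv2.RETR_EXTERNAL,cv2.CHAIN_APPROX_NONE)[0]
    return max(c,key=cv2.contourArea)[:,0] if c else None
def rect(d,c,z):   # min-area rectangle in world mm: centre, (size,dir deg) of long side
    P=(back(d,c,z)[:,:2]*1000).astype(np.float32); (cx,cy),(w,h),a=cv2.minAreaRect(P)
    if w<h: w,h,a=h,w,a+90
    return np.round([cx,cy,w,h,(a+90)%180-90],1)
def go(x,y,z,yaw):  # mm, deg: yaw = world direction of closing line; prints tool shift cm and z turn rad
    s=r.get_state(); q=s["eef_rot"]; R=Rot.from_quat([q[1],q[2],q[3],q[0]]); M=R.as_matrix()
    best=None
    for k in (0,180,-180):
        g=np.radians(yaw+k); Y=np.array([np.cos(g),np.sin(g),0]); Z=np.array([0,0,-1.]); X=np.cross(Y,Z)
        v=(R.inv()*Rot.from_matrix(np.c_[X,Y,Z])).as_rotvec()
        if best is None or np.linalg.norm(v)<np.linalg.norm(best): best=v
    print("shift cm",np.round(M.T@(np.array([x,y,z])/1000-s["ee_pos"])*100,2),"turn",np.round(best,3),"tcp",np.round(s["ee_pos"]*1000,1),"j6 %.2f"%s["joint_positions"][5])
E
python3 - <<'E'
from h import *
d=viewer.get_image("top")
for n,lo,hi,roi,z in [("white",(0,0,150),(179,60,255),(345,105,440,180),.014),
 ("red",(0,150,90),(8,255,255),(125,150,210,225),.014),("redb",(170,150,60),(179,255,255),(125,150,210,225),.014),
 ("blue",(105,120,60),(130,255,255),(375,185,425,245),.03),("bluewhole",(100,0,140),(179,255,255),(375,185,425,245),.03),
 ("yellow",(22,120,120),(35,255,255),(230,120,300,210),.078),("orange",(8,150,120),(20,255,255),(230,120,300,210),.036)]:
    c=blob(d,lo,hi,roi); print(n, None if c is None else rect(d,c,z))
b=cv2.resize(d["img"][115:215,220:310,::-1],None,fx=6,fy=6,interpolation=cv2.INTER_CUBIC); cv2.imwrite("pics/m1.png",b)
E
```

```text
white [ 614.3 -279.7  148.8  128.5  -86. ]
red [496.6 275.3 145.5 124.4  85.4]
redb None
blue [ 429.5 -282.3   66.5   45.6    5.5]
bluewhole [ 429.8 -285.2   74.3   41.     5.3]
yellow [565.3  41.3  33.1  16.7  81.1]
orange [532.3  44.1  46.5  39.4  -9.9]
```

View pics/m1.png

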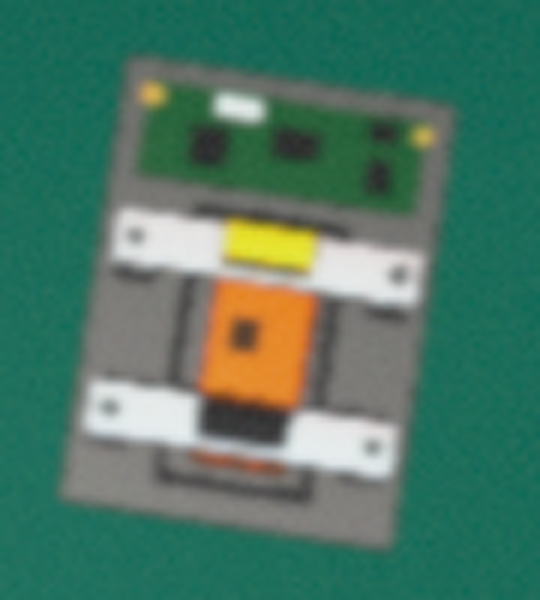

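The crop shows the meter corners at crop (130,55), (455,105), (395,547) and (62,500). The yellow bar runs (115,210)–(425,250) and the black bar (88,380)–(400,423). I'll fit both of them.

Run:
```python
from h import *
d=viewer.get_image("top")
f=lambda P:(np.array(P)+.5)/6-.5+[220,115]
for n,P,z in [("meter",[(130,55),(455,105),(395,547),(62,500)],.006),("ybar",[(117,208),(426,251),(418,304),(110,261)],.05),("kbar",[(90,379),(400,423),(394,476),(82,432)],.05)]:
    W=back(d,f(P),z)*1000; print(n,np.round(W[:,:2].mean(0),1),np.round(rect(d,f(P),z),1))
m=np.array([0,0]);
for n,P in [("screwY",[(136,236),(399,275)]),("screwK",[(110,407),(373,447)])]:
    W=back(d,f(P),.05)*1000; print(n,W[:,:2].mean(0).round(1),np.degrees(np.arctan2(*(W[0]-W[1])[[1,0]])).round(1),np.linalg.norm(W[0]-W[1]).round(1))
# blue pack: rotated crop
b=cv2.resize(d["img"][185:250,365:435,::-1],None,fx=8,fy=8,interpolation=cv2.INTER_CUBIC); cv2.imwrite("pics/b1.png",b)
```

```text
meter [554.4  42.4] [554.2  42.1 185.5 136.7  -8. ]
ybar [565.6  41.2] [565.6  41.1 122.4  21.2  82.6]
kbar [498.  51.] [498.   50.9 122.8  21.   82.5]
screwY [565.8  41.3] 82.1 104.2
screwK [498.2  51. ] 81.9 103.8
```

View pics/b1.png

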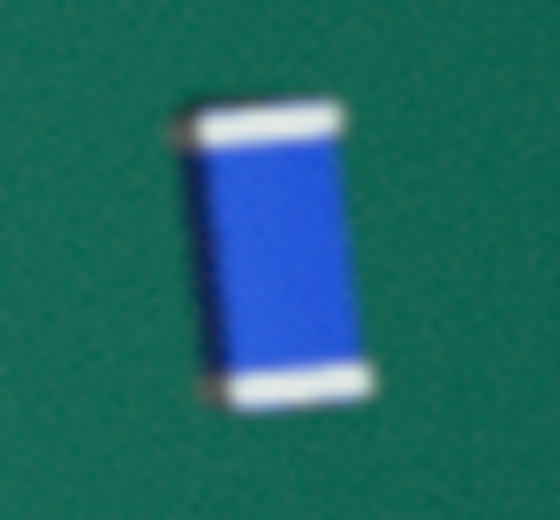

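Run:
```python
from h import *
d=viewer.get_image("top")
P=(np.array([(192,107),(344,98),(376,395),(228,410)])+.5)/8-.5+[365,185]
W=back(d,P,.03)*1000; print(W[:,:2].round(1).tolist(),rect(d,P,.03))
go(565.6,41.2,150,-8)
```

```text
[[473.7, -258.6], [476.8, -304.6], [388.0, -312.7], [383.3, -268.1]] [ 430.9 -286.3   90.9   46.1    6. ]
shift cm [ 54.29 -48.58   8.13] turn [-1.000e-03 -1.000e-03 -1.065e+00] tcp [ 232.4 -606.7  230.8] j6 -0.17
```

```bash
python3 -m pendant '{"motion":[[[4.5,-4,0],[0,0,0],4],[[4.5,-4,0],[0,0,0],4],[[4.5,-4,0],[0,0,0],4],[[4.5,-4,0],[0,0,0],4],[[4.5,-4,0],[0,0,0],4]]}' 40 >/dev/null
python3 -m pendant '{"motion":[[[4.5,-4,0],[0,0,0],4],[[4.5,-4,0],[0,0,0],4],[[4.5,-4,0],[0,0,0],4],[[4.5,-4,0],[0,0,0],4],[[4.5,-4,0],[0,0,0],4]]}' >/dev/null
python3 -m pendant '{"motion":[[[4.5,-4,0],[0,0,0],4],[[4.5,-4,0],[0,0,0],4],[[0,0,0],[0,0,-0.177],4],[[0,0,0],[0,0,-0.177],4],[[0,0,0],[0,0,-0.177],4]]}' >/dev/null
python3 -m pendant '{"motion":[[[0,0,0],[0,0,-0.177],4],[[0,0,0],[0,0,-0.177],4],[[0,0,0],[0,0,-0.177],4],[[0,0,0],[0,0,0],4],[[0,0,0],[0,0,0],4]]}'
python3 - <<'E'
from h import *
go(565.6,41.2,53,-8)
d=viewer.get_image("wrist"); cv2.imwrite("pics/w1.png",d["img"][:,:,::-1])
E
```

```text
clock: 2.75
ee_pos: [0.565, 0.0344, 0.2312]
eef_rot: [-0.0, 0.757, 0.654, -0.0]
force: [0.2, 0.2, 0.7]
gripper_width: 0.465
gripper_force: 0.0
shift cm [ 0.68 -0.04 17.82] turn [-0.    -0.    -0.006] tcp [565.   34.4 231.2] j6 0.01
```

View pics/w1.png

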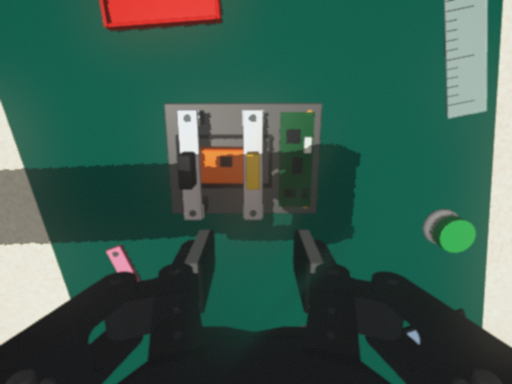

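The wrist view shows both brackets from above, with the yellow bar at about (243..263, 110..219) and the black at (178..203, 110..219). I'll cross-check the yellow position, then descend.

```bash
python3 - <<'E'
from h import *
d=viewer.get_image("wrist")
for z,P in [(.05,[(253,117),(253,213)]),(.05,[(187,117),(193,213)])]: 
    W=back(d,P,z)*1000; print(W.round(1).tolist(),W.mean(0).round(1))
print(rect(d,np.array([(165,104),(322,104),(318,214),(172,214)]),.006))
E
python3 -m pendant '{"motion":[[[0.7,0,3],[0,0,0],4],[[0,0,5],[0,0,0],4],[[0,0,3],[0,0,0],4],[[0,0,2],[0,0,0],4],[[0,0,0],[0,0,0],4]]}'
```

```text
[[573.9, 93.5, 50.0], [558.6, -11.1, 50.0]] [566.2  41.2  50. ]
[[505.8, 103.4, 50.0], [491.1, -1.3, 50.0]] [498.5  51.1  50. ]
[555.7  41.4 188.5 136.2  -8.3]
clock: 3.48
ee_pos: [0.5653, 0.0414, 0.1001]
eef_rot: [-0.001, 0.756, 0.655, -0.001]
force: [-0.0, -0.7, 0.0]
gripper_width: 0.468
gripper_force: 0.0
```

```bash
python3 -m pendant '{"motion":[[[0,0,3],[0,0,0],4],[[0,0,1.7],[0,0,0],4],[[0,0,0],[0,0,0],1],[[0,0,0],[0,0,0],1],[[0,0,0],[0,0,0],1]]}'
python3 -m pendant '{"motion":[[[0,0,0],[0,0,0],1],[[0,0,0],[0,0,0],1],[[0,0,-1],[0,0,0],1],[[0,0,-3],[0,0,0],1],[[0,0,-4],[0,0,0],1]]}'
python3 -m pendant '{"motion":[[[0,0,-3],[0,0,0],1],[[0,0,0],[0,0,0],1],[[0,0,0],[0,0,0],1]]}'
python3 - <<'E'
from h import *
# tray x axis at 4 deg, y axis 94; slots
a=np.radians(4); c=np.array([614.3,-279.7]); u=np.array([np.cos(a),np.sin(a)])*32
print(c+u,c-u); go(*(c+u),160,4)
E
```

```text
clock: 4.1
ee_pos: [0.5669, 0.0413, 0.0554]
eef_rot: [0.001, 0.756, 0.655, 0.001]
force: [0.3, 0.2, -0.6]
gripper_width: 0.152
gripper_force: 41.9
clock: 4.72
ee_pos: [0.5652, 0.0414, 0.1345]
eef_rot: [-0.001, 0.756, 0.655, -0.001]
force: [0.8, -0.5, -0.7]
gripper_width: 0.153
gripper_force: 42.0
clock: 5.1
ee_pos: [0.5654, 0.0414, 0.1633]
eef_rot: [-0.001, 0.756, 0.655, -0.001]
force: [-0.5, -0.1, -0.9]
gripper_width: 0.157
gripper_force: 42.0
[ 646.22204961 -277.46779284] [ 582.37795039 -281.93220716]
shift cm [-30.41  12.55   0.31] turn [-0.002 -0.    -0.213] tcp [565.4  41.4 163.3] j6 0.02
```

```bash
python3 -m pendant '{"motion":[[[-5.1,2.1,0],[0,0,0],1],[[-5.1,2.1,0],[0,0,0],1],[[-5.1,2.1,0],[0,0,0],1],[[-5,2.1,0],[0,0,0],1],[[-5,2.1,0],[0,0,0],1]]}' >/dev/null
python3 -m pendant '{"motion":[[[-5,2.1,0],[0,0,0],1],[[0,0,2],[0,0,-0.107],1],[[0,0,4],[0,0,-0.107],1],[[0,0,3],[0,0,0],1],[[0,0,0],[0,0,0],1]]}'
python3 - <<'E'
from h import *
go(646.2,-277.5,17,4)
d=viewer.get_image("wrist"); cv2.imwrite("pics/w2.png",d["img"][:,:,::-1])
E
```

```text
clock: 6.35
ee_pos: [0.6444, -0.2746, 0.0686]
eef_rot: [-0.005, 0.682, 0.732, -0.001]
force: [-0.9, -0.3, -0.0]
gripper_width: 0.155
gripper_force: 41.9
shift cm [-0.33  0.2   5.16] turn [-0.008 -0.006  0.001] tcp [ 644.4 -274.6   68.6] j6 -0.64
```

View pics/w2.png

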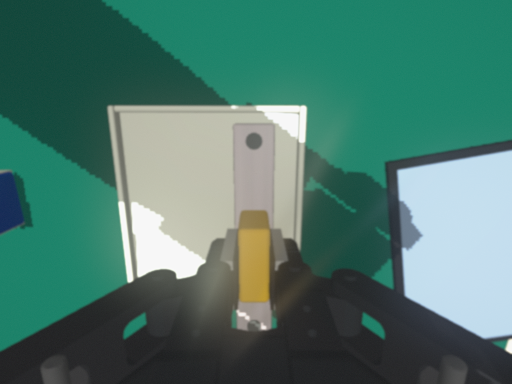

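The yellow bracket is held straight, parallel to the tray walls, in the +x half of the white tray. Lowering it.

```bash
python3 -m pendant '{"motion":[[[-0.3,0.2,1.5],[0,0,0],1],[[0,0,2],[0,0,0],1],[[0,0,1],[0,0,0],1],[[0,0,0],[0,0,0],1],[[0,0,0],[0,0,0],1]]}'
python3 -m pendant '{"motion":[[[0,0,0.3],[0,0,0],1],[[0,0,0.2],[0,0,0],1],[[0,0,0],[0,0,0],1],[[0,0,0],[0,0,0],1]]}'
```

```text
clock: 7.02
ee_pos: [0.6502, -0.2796, 0.0298]
eef_rot: [0.0, 0.682, 0.732, 0.0]
force: [0.6, 0.1, -0.6]
gripper_width: 0.158
gripper_force: 41.9
clock: 7.52
ee_pos: [0.6499, -0.2794, 0.0244]
eef_rot: [0.0, 0.682, 0.732, 0.0]
force: [-0.0, 0.2, -1.0]
gripper_width: 0.153
gripper_force: 41.9
```

```bash
python3 -m pendant '{"motion":[[[0,0,0.5],[0,0,0],1],[[0,0,0],[0,0,0],1],[[0,0,0],[0,0,0],1]]}'
python3 -m pendant '{"motion":[[[0,0,0.2],[0,0,0],1],[[0,0,0],[0,0,0],1],[[0,0,0],[0,0,0],1]]}'
python3 -m pendant '{"motion":[[[0,0,0.2],[0,0,0],1],[[0,0,0],[0,0,0],1],[[0,0,0],[0,0,0],1]]}'
```

```text
clock: 7.9
ee_pos: [0.6498, -0.2793, 0.0191]
eef_rot: [-0.0, 0.682, 0.732, -0.0]
force: [0.0, -0.4, -0.7]
gripper_width: 0.156
gripper_force: 41.9
clock: 8.28
ee_pos: [0.6498, -0.2794, 0.0173]
eef_rot: [0.0, 0.682, 0.732, -0.0]
force: [-0.4, 0.1, -0.8]
gripper_width: 0.159
gripper_force: 42.0
clock: 8.65
ee_pos: [0.6501, -0.2795, 0.017]
eef_rot: [-0.0, 0.681, 0.732, -0.0]
force: [-4.5, 2.1, 8.7]
gripper_width: 0.157
gripper_force: 43.1
```

```bash
python3 -m pendant '{"motion":[[[0,0,0],[0,0,0],3],[[0,0,0],[0,0,0],3],[[0,0,0],[0,0,0],3],[[0,0,-2],[0,0,0],3],[[0,0,-4],[0,0,0],3]]}'
python3 -m pendant '{"motion":[[[0,0,-4],[0,0,0],3],[[0,0,-4],[0,0,0],3],[[0,0,0],[0,0,0],3],[[0,0,0],[0,0,0],3]]}'
python3 - <<'E'
from h import *
go(498.3,51,100,-8)
E
```

```text
clock: 9.28
ee_pos: [0.6487, -0.2788, 0.0749]
eef_rot: [-0.002, 0.682, 0.732, -0.0]
force: [0.7, 0.3, -0.3]
gripper_width: 0.35
gripper_force: 0.0
clock: 9.78
ee_pos: [0.6497, -0.2793, 0.1556]
eef_rot: [0.0, 0.682, 0.732, 0.0]
force: [-0.8, -0.1, -0.9]
gripper_width: 0.351
gripper_force: 0.0
shift cm [ 34.02 -12.76   5.55] turn [0.    0.    0.211] tcp [ 649.7 -279.3  155.6] j6 -0.64
```

```bash
python3 -m pendant '{"motion":[[[5.7,-2.1,0],[0,0,0],3],[[5.7,-2.1,0],[0,0,0],3],[[5.7,-2.1,0],[0,0,0],3],[[5.7,-2.1,0],[0,0,0],3],[[5.6,-2.1,0],[0,0,0],3]]}' >/dev/null
python3 -m pendant '{"motion":[[[5.6,-2.2,0],[0,0,0],3],[[0,0,2],[0,0,0.106],3],[[0,0,3],[0,0,0.106],3],[[0,0,0],[0,0,0],3],[[0,0,0],[0,0,0],3]]}' >/dev/null
python3 -m pendant '{"motion":[[[0,0,0],[0,0,0],3]]}'
python3 - <<'E'
from h import *
go(498.3,51,55,-8)
d=viewer.get_image("wrist"); cv2.imwrite("pics/w3.png",d["img"][:,:,::-1])
E
```

```text
clock: 11.15
ee_pos: [0.4999, 0.0505, 0.1064]
eef_rot: [0.001, 0.755, 0.656, 0.001]
force: [-0.0, -0.1, -0.4]
gripper_width: 0.35
gripper_force: 0.0
shift cm [ 0.03 -0.17  5.14] turn [ 0.002 -0.    -0.001] tcp [499.9  50.5 106.4] j6 0.02
```

View pics/w3.png

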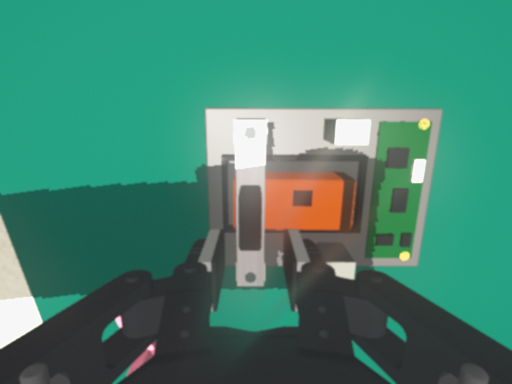

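The black bracket sits between the open fingers at about (250,205), and the pack under it is now mostly visible. Grasp and lift.

```bash
python3 -m pendant '{"motion":[[[0,-0.1,3],[0,0,0],3],[[0,0,2.1],[0,0,0],3],[[0,0,0],[0,0,0],3],[[0,0,0],[0,0,0],1],[[0,0,0],[0,0,0],1]]}'
python3 -m pendant '{"motion":[[[0,0,0],[0,0,0],1],[[0,0,0],[0,0,0],1],[[0,0,-1],[0,0,0],1],[[0,0,-3],[0,0,0],1],[[0,0,-4],[0,0,0],1]]}'
python3 -m pendant '{"motion":[[[0,0,-3],[0,0,0],1],[[0,0,0],[0,0,0],1],[[0,0,0],[0,0,0],1]]}'
python3 - <<'E'
from h import *
go(581,-282,160,4)
E
```

```text
clock: 11.82
ee_pos: [0.4991, 0.0507, 0.0556]
eef_rot: [0.001, 0.755, 0.656, 0.001]
force: [-0.7, -0.5, -0.1]
gripper_width: 0.153
gripper_force: 40.6
clock: 12.45
ee_pos: [0.4968, 0.051, 0.1344]
eef_rot: [-0.001, 0.755, 0.656, -0.001]
force: [1.2, 0.2, -0.5]
gripper_width: 0.155
gripper_force: 40.6
clock: 12.82
ee_pos: [0.4972, 0.051, 0.1632]
eef_rot: [-0.001, 0.755, 0.656, -0.001]
force: [-0.3, -0.6, -0.5]
gripper_width: 0.159
gripper_force: 40.6
shift cm [-31.79  12.98   0.3 ] turn [-0.002 -0.    -0.211] tcp [497.2  51.  163.2] j6 0.02
```

```bash
python3 -m pendant '{"motion":[[[-5.3,2.1,0],[0,0,0],1],[[-5.3,2.1,0],[0,0,0],1],[[-5.3,2.2,0],[0,0,0],1],[[-5.3,2.2,0],[0,0,0],1],[[-5.3,2.2,0],[0,0,0],1]]}' >/dev/null
python3 -m pendant '{"motion":[[[-5.3,2.2,0],[0,0,0],1],[[0,0,2],[0,0,-0.106],1],[[0,0,3],[0,0,-0.106],1],[[0,0,0],[0,0,0],1],[[0,0,0],[0,0,0],1]]}' >/dev/null
python3 -m pendant '{"motion":[[[0,0,2],[0,0,0],1],[[0,0,2],[0,0,0],1],[[0,0,0],[0,0,0],1],[[0,0,0],[0,0,0],1],[[0,0,0],[0,0,0],1]]}'
python3 - <<'E'
from h import *
go(581,-282,17.5,4)
d=viewer.get_image("wrist"); cv2.imwrite("pics/w4.png",d["img"][:,:,::-1])
E
```

```text
clock: 14.7
ee_pos: [0.5826, -0.2826, 0.0751]
eef_rot: [0.001, 0.682, 0.732, 0.0]
force: [1.2, -0.1, -0.6]
gripper_width: 0.155
gripper_force: 40.6
shift cm [ 0.08 -0.16  5.76] turn [0.001 0.001 0.001] tcp [ 582.6 -282.6   75.1] j6 -0.70
```

View pics/w4.png

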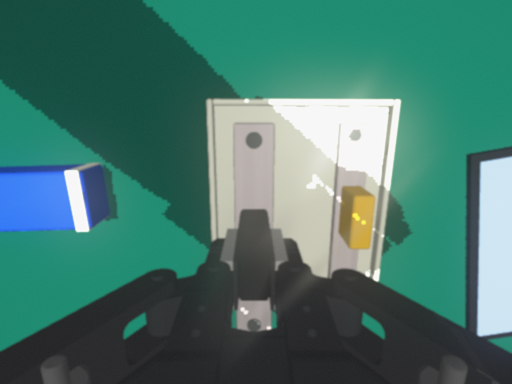

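The yellow bracket lies flat at the right (355,215). The black one hangs in the left half, parallel and clear of the wall. Lower and release.

```bash
python3 -m pendant '{"motion":[[[0,0,2.5],[0,0,0],1],[[0,0,2],[0,0,0],1],[[0,0,0.6],[0,0,0],1],[[0,0,0],[0,0,0],1],[[0,0,0],[0,0,0],1]]}'
python3 -m pendant '{"motion":[[[0,0,0.4],[0,0,0],1],[[0,0,0],[0,0,0],1],[[0,0,0],[0,0,0],1]]}'
python3 -m pendant '{"motion":[[[0,0,0.2],[0,0,0],1],[[0,0,0],[0,0,0],1],[[0,0,0],[0,0,0],1]]}'
```

```text
clock: 15.38
ee_pos: [0.5827, -0.2827, 0.0242]
eef_rot: [0.001, 0.682, 0.732, 0.0]
force: [0.3, -0.3, -0.5]
gripper_width: 0.156
gripper_force: 40.6
clock: 15.75
ee_pos: [0.5821, -0.2823, 0.0194]
eef_rot: [0.0, 0.682, 0.732, 0.0]
force: [-0.6, 1.0, -0.5]
gripper_width: 0.158
gripper_force: 40.6
clock: 16.12
ee_pos: [0.5823, -0.2825, 0.0176]
eef_rot: [0.0, 0.682, 0.732, 0.0]
force: [0.2, 0.5, 1.6]
gripper_width: 0.153
gripper_force: 40.9
```

```bash
python3 -m pendant '{"motion":[[[0,0,0.1],[0,0,0],1],[[0,0,0],[0,0,0],2.4],[[0,0,0],[0,0,0],2.4],[[0,0,0],[0,0,0],2.4],[[0,0,-2],[0,0,0],2.4]]}'
python3 -m pendant '{"motion":[[[0,0,-4],[0,0,0],2.4],[[0,0,-5],[0,0,0],2.4],[[0,0,-5],[0,0,0],6],[[0,0,0],[0,0,0],6],[[0,0,0],[0,0,0],6]]}'
python3 - <<'E'
from h import *
go(531.9,45.8,170,82)
d=viewer.get_image("top")
P=rect(d,blob(d,(8,150,120),(20,255,255),(230,120,300,210)),.036); print(P)
cv2.imwrite("pics/t2.png",cv2.resize(d["img"][90:240,220:440,::-1],None,fx=3.6,fy=3.6,interpolation=cv2.INTER_CUBIC))
E
```

```text
clock: 16.75
ee_pos: [0.5807, -0.2813, 0.035]
eef_rot: [-0.002, 0.682, 0.732, -0.0]
force: [0.1, 0.2, 0.3]
gripper_width: 0.277
gripper_force: 0.0
clock: 17.38
ee_pos: [0.5819, -0.2822, 0.1769]
eef_rot: [0.0, 0.682, 0.732, 0.0]
force: [-0.3, 0.3, -1.5]
gripper_width: 0.708
gripper_force: 0.0
shift cm [33.07 -2.66  0.68] turn [ 0.00e+00  1.00e-03 -1.36e+00] tcp [ 581.9 -282.2  176.9] j6 -0.70
[529.6  44.8  74.8  39.6  -8.9]
```

View pics/t2.png

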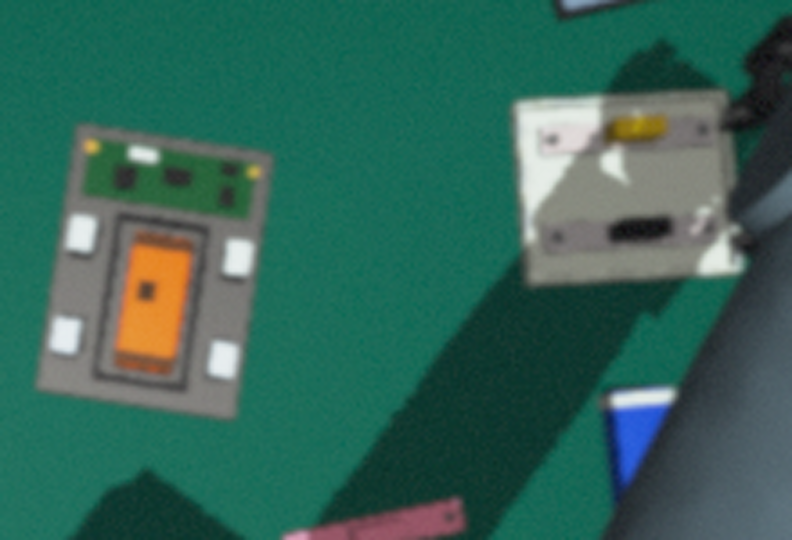

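Both brackets lie flat in the white tray. The old pack is fully exposed in the bay, with its top face at crop (133,233)–(178,375). Moving over it with the quarter turn.

```bash
python3 -m pendant '{"motion":[[[5.5,-0.4,0],[0,0,0],6],[[5.5,-0.4,0],[0,0,0],6],[[5.5,-0.4,0],[0,0,0],6],[[5.5,-0.4,0],[0,0,0],6],[[5.5,-0.5,0],[0,0,0],6]]}' >/dev/null
python3 -m pendant '{"motion":[[[5.5,-0.5,0],[0,0,0],6],[[0,0,0],[0,0,-0.17],6],[[0,0,0],[0,0,-0.17],6],[[0,0,0],[0,0,-0.17],6],[[0,0,0],[0,0,-0.17],6]]}' >/dev/null
python3 -m pendant '{"motion":[[[0,0,0],[0,0,-0.17],6],[[0,0,0],[0,0,-0.17],6],[[0,0,0],[0,0,-0.17],6],[[0,0,0],[0,0,-0.17],6],[[0,0,0],[0,0,0],6]]}' >/dev/null
python3 -m pendant '{"motion":[[[0,0,0],[0,0,0],6],[[0,0,0],[0,0,0],6]]}'
python3 - <<'E'
from h import *
d=viewer.get_image("top")
P=(np.array([(133,233),(195,241),(178,375),(115,367)])+.5)/3.6-.5+[220,90]; print(rect(d,P,.036))
go(531,45.4,18,82)
d=viewer.get_image("wrist"); cv2.imwrite("pics/w5.png",d["img"][:,:,::-1])
E
```

```text
clock: 19.55
ee_pos: [0.5325, 0.0451, 0.1759]
eef_rot: [-0.0, 0.07, 0.998, 0.0]
force: [0.5, -1.3, 0.1]
gripper_width: 0.701
gripper_force: 0.0
[527.6  44.   90.   41.8  -6.9]
shift cm [1.500e-01 1.000e-02 1.581e+01] turn [ 0.    -0.    -0.001] tcp [532.6  45.1 176.1] j6 -1.56
```

View pics/w5.png

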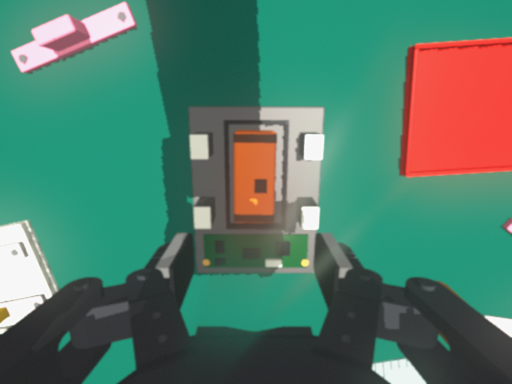

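The pack (255,172) is centred between the open fingers, with the posts clear on both sides. Descend to just above the rim and grip.

```bash
python3 -m pendant '{"motion":[[[0.1,0,4],[0,0,0],6],[[0,0,5],[0,0,0],6],[[0,0,3],[0,0,0],6],[[0,0,2],[0,0,0],6],[[0,0,1],[0,0,0],6]]}'
python3 -m pendant '{"motion":[[[0,0,0.8],[0,0,0],6],[[0,0,0],[0,0,0],6],[[0,0,0],[0,0,0],6]]}'
python3 -m pendant '{"motion":[[[0,0,0],[0,0,0],3],[[0,0,0],[0,0,0],3],[[0,0,0],[0,0,0],3],[[0,0,0],[0,0,0],3],[[0,0,0],[0,0,0],3]]}' 50
```

```text
clock: 20.27
ee_pos: [0.531, 0.0453, 0.0251]
eef_rot: [-0.001, 0.07, 0.998, 0.0]
force: [0.6, -0.1, -0.1]
gripper_width: 0.701
gripper_force: 0.0
clock: 20.65
ee_pos: [0.5324, 0.0452, 0.0191]
eef_rot: [0.001, 0.07, 0.998, -0.0]
force: [-0.4, 0.0, -0.2]
gripper_width: 0.702
gripper_force: 0.0
clock: 21.28
ee_pos: [0.5326, 0.0451, 0.0192]
eef_rot: [0.001, 0.07, 0.998, -0.0]
force: [-0.7, 0.7, 6.0]
gripper_width: 0.456
gripper_force: 52.8
```

```bash
python3 -m pendant '{"motion":[[[0,0,-1],[0,0,0],3],[[0,0,-2],[0,0,0],3],[[0,0,-4],[0,0,0],3],[[0,0,-3],[0,0,0],3],[[0,0,-2],[0,0,0],3]]}'
python3 -m pendant '{"motion":[[[0,0,0],[0,0,0],3],[[0,0,0],[0,0,0],3]]}'
python3 - <<'E'
from h import *
go(496.6,275.3,17,-4.6)
E
```

```text
clock: 21.9
ee_pos: [0.5318, 0.0452, 0.14]
eef_rot: [0.001, 0.07, 0.998, -0.0]
force: [-0.5, -0.7, -1.3]
gripper_width: 0.456
gripper_force: 52.1
clock: 22.15
ee_pos: [0.5308, 0.0453, 0.1371]
eef_rot: [-0.001, 0.07, 0.998, 0.0]
force: [-0.4, -0.1, -1.1]
gripper_width: 0.455
gripper_force: 52.1
shift cm [ 6.57 22.3  12.02] turn [-0.002 -0.002  1.511] tcp [530.8  45.3 137.1] j6 -1.56
```

```bash
python3 -m pendant '{"motion":[[[1.6,5.6,0],[0,0,0],3],[[1.6,5.6,0],[0,0,0],3],[[1.7,5.6,0],[0,0,0],3],[[1.7,5.5,0],[0,0,0],3],[[0,0,0],[0,0,0.168],3]]}' >/dev/null
python3 -m pendant '{"motion":[[[0,0,0],[0,0,0.168],3],[[0,0,0],[0,0,0.168],3],[[0,0,0],[0,0,0.168],3],[[0,0,0],[0,0,0.168],3],[[0,0,0],[0,0,0.168],3]]}' >/dev/null
python3 -m pendant '{"motion":[[[0,0,2],[0,0,0.168],3],[[0,0,3],[0,0,0.168],3],[[0,0,2],[0,0,0.168],3],[[0,0,0],[0,0,0],3],[[0,0,0],[0,0,0],3]]}'
python3 - <<'E'
from h import *
go(496.6,275.3,17,-4.6)
d=viewer.get_image("wrist"); cv2.imwrite("pics/w6.png",d["img"][:,:,::-1])
E
```

```text
clock: 24.02
ee_pos: [0.4975, 0.2753, 0.0684]
eef_rot: [-0.0, 0.734, 0.679, -0.0]
force: [0.9, 0.3, -2.0]
gripper_width: 0.459
gripper_force: 52.0
shift cm [-0.01 -0.09  5.14] turn [-0.     0.     0.002] tcp [497.5 275.3  68.4] j6 0.38
```

View pics/w6.png

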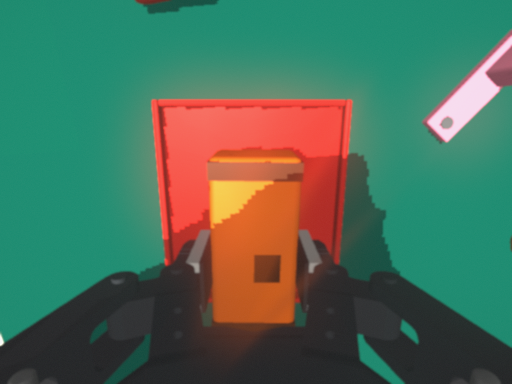

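The pack is centred over the red tray and parallel to its long walls. Lower it.

```bash
python3 -m pendant '{"motion":[[[0,0,2.5],[0,0,0],3],[[0,0,1.5],[0,0,0],3],[[0,0,0.5],[0,0,0],3],[[0,0,0],[0,0,0],3],[[0,0,0],[0,0,0],3]]}'
python3 -m pendant '{"motion":[[[0,0,0.4],[0,0,0],3],[[0,0,0],[0,0,0],3],[[0,0,0],[0,0,0],3]]}'
python3 -m pendant '{"motion":[[[0,0,0.2],[0,0,0],3],[[0,0,0],[0,0,0],3],[[0,0,0],[0,0,0],3]]}'
```

```text
clock: 24.7
ee_pos: [0.4981, 0.2755, 0.0241]
eef_rot: [0.0, 0.735, 0.678, 0.001]
force: [-0.8, -0.1, -0.3]
gripper_width: 0.453
gripper_force: 52.1
clock: 25.08
ee_pos: [0.4974, 0.2753, 0.0193]
eef_rot: [0.0, 0.735, 0.678, -0.0]
force: [0.7, 0.8, -1.6]
gripper_width: 0.456
gripper_force: 52.1
clock: 25.45
ee_pos: [0.4975, 0.2753, 0.0173]
eef_rot: [0.0, 0.735, 0.678, 0.0]
force: [0.2, -0.5, -0.8]
gripper_width: 0.455
gripper_force: 52.1
```

```bash
python3 -m pendant '{"motion":[[[0,0,0.2],[0,0,0],3],[[0,0,0],[0,0,0],3],[[0,0,0],[0,0,0],3]]}'
python3 -m pendant '{"motion":[[[0,0,0],[0,0,0],6],[[0,0,0],[0,0,0],6],[[0,0,0],[0,0,0],6],[[0,0,-2],[0,0,0],6],[[0,0,-4],[0,0,0],6]]}'
python3 -m pendant '{"motion":[[[0,0,-5],[0,0,0],6],[[0,0,-5],[0,0,0],6],[[0,0,0],[0,0,0],6],[[0,0,0],[0,0,0],6]]}'
python3 - <<'E'
from h import *
go(430.5,-288.5,180,95.5)
E
```

```text
clock: 25.82
ee_pos: [0.4976, 0.2753, 0.0172]
eef_rot: [-0.0, 0.735, 0.678, -0.001]
force: [-6.8, -3.8, 14.4]
gripper_width: 0.458
gripper_force: 54.0
clock: 26.45
ee_pos: [0.4963, 0.2749, 0.0753]
eef_rot: [-0.001, 0.735, 0.678, -0.002]
force: [0.8, 0.2, -0.2]
gripper_width: 0.702
gripper_force: 0.0
clock: 26.95
ee_pos: [0.4973, 0.2752, 0.1758]
eef_rot: [0.0, 0.735, 0.678, 0.0]
force: [-0.5, 0.1, 0.3]
gripper_width: 0.701
gripper_force: 0.0
shift cm [-56.73  -2.09  -0.43] turn [ 0.000e+00 -1.000e-03  1.394e+00] tcp [497.3 275.2 175.8] j6 0.39
```

```bash
python3 -m pendant '{"motion":[[[-5.7,-0.2,0],[0,0,0],6],[[-5.7,-0.2,0],[0,0,0],6],[[-5.7,-0.2,0],[0,0,0],6],[[-5.7,-0.2,0],[0,0,0],6],[[-5.7,-0.2,0],[0,0,0],6]]}' >/dev/null
python3 -m pendant '{"motion":[[[-5.7,-0.2,0],[0,0,0],6],[[-5.7,-0.2,0],[0,0,0],6],[[-5.6,-0.2,0],[0,0,0],6],[[-5.6,-0.2,0],[0,0,0],6],[[-5.6,-0.2,0],[0,0,0],6]]}' >/dev/null
python3 -m pendant '{"motion":[[[0,0,0],[0,0,0.174],6],[[0,0,0],[0,0,0.174],6],[[0,0,0],[0,0,0.174],6],[[0,0,0],[0,0,0.174],6],[[0,0,0],[0,0,0.174],6]]}' >/dev/null
python3 -m pendant '{"motion":[[[0,0,0],[0,0,0.174],6],[[0,0,0],[0,0,0.174],6],[[0,0,0],[0,0,0.174],6],[[0,0,0],[0,0,0],6],[[0,0,0],[0,0,0],6]]}'
python3 - <<'E'
from h import *
go(430.5,-288.5,100,95.5)
d=viewer.get_image("wrist"); cv2.imwrite("pics/w7.png",d["img"][:,:,::-1])
E
```

```text
clock: 29.45
ee_pos: [0.4312, -0.2878, 0.1744]
eef_rot: [-0.001, 0.999, 0.05, -0.001]
force: [0.2, -0.8, 0.3]
gripper_width: 0.705
gripper_force: 0.0
shift cm [-0.07  0.07  7.44] turn [-0.001  0.001  0.004] tcp [ 431.2 -287.8  174.4] j6 0.66
```

View pics/w7.png

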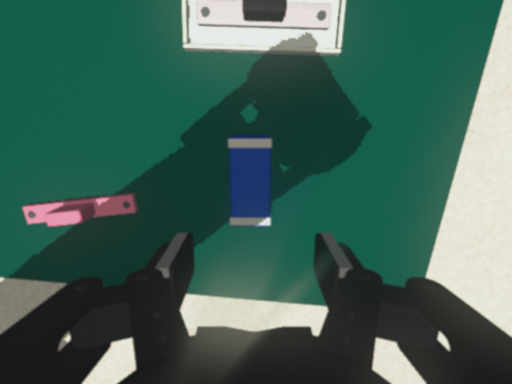

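The blue pack's top face is at (229,138)–(271,225), aligned with the fingers.

Run:
```python
from h import *
d=viewer.get_image("wrist")
p=rect(d,np.array([(229,138),(272,138),(271,225),(230,225)]),.03); print(p)
go(p[0],p[1],13.5,p[4]+90)
```

```text
[ 430.1 -285.8   87.5   41.8    5.7]
shift cm [-0.1  -0.23 16.14] turn [-0.001  0.001 -0.   ] tcp [ 431.4 -288.1  174.9] j6 0.66
```

```bash
python3 -m pendant '{"motion":[[[-0.1,-0.2,4],[0,0,0],6],[[0,0,5],[0,0,0],6],[[0,0,4],[0,0,0],6],[[0,0,2],[0,0,0],6],[[0,0,0.7],[0,0,0],6]]}' >/dev/null
python3 -m pendant '{"motion":[[[0,0,0],[0,0,0],6],[[0,0,0],[0,0,0],6],[[0,0,0.3],[0,0,0],6],[[0,0,0],[0,0,0],6]]}'
python3 -m pendant '{"motion":[[[0,0,0],[0,0,0],3],[[0,0,0],[0,0,0],3],[[0,0,0],[0,0,0],3],[[0,0,0],[0,0,0],3],[[0,0,0],[0,0,0],3]]}' 50
```

```text
clock: 30.68
ee_pos: [0.4305, -0.2865, 0.0156]
eef_rot: [0.0, 0.999, 0.049, 0.0]
force: [0.2, -0.0, -0.6]
gripper_width: 0.7
gripper_force: 0.0
clock: 31.3
ee_pos: [0.4308, -0.2867, 0.0157]
eef_rot: [0.0, 0.999, 0.049, 0.0]
force: [-0.5, 0.8, 5.1]
gripper_width: 0.451
gripper_force: 52.6
```

```bash
python3 -m pendant '{"motion":[[[0,0,-1],[0,0,0],3],[[0,0,-3],[0,0,0],3],[[0,0,-4],[0,0,0],3],[[0,0,-4],[0,0,0],3],[[0,0,-1],[0,0,0],3]]}' >/dev/null
python3 -m pendant '{"motion":[[[0,0,0],[0,0,0],3],[[0,0,0],[0,0,0],3]]}'
python3 - <<'E'
from h import *
go(531.9,45.8,22,82)
E
```

```text
clock: 32.17
ee_pos: [0.4294, -0.2854, 0.1431]
eef_rot: [-0.001, 0.999, 0.049, -0.001]
force: [-1.1, 0.6, -1.8]
gripper_width: 0.453
gripper_force: 52.0
shift cm [ 13.46 -31.92  12.18] turn [-0.003  0.003  0.237] tcp [ 429.4 -285.4  143.1] j6 0.67
```

```bash
python3 -m pendant '{"motion":[[[2.2,-5.3,0],[0,0,0],3],[[2.2,-5.3,0],[0,0,0],3],[[2.2,-5.3,0],[0,0,0],3],[[2.3,-5.3,0],[0,0,0],3],[[2.3,-5.3,0],[0,0,0],3]]}' >/dev/null
python3 -m pendant '{"motion":[[[2.3,-5.4,0],[0,0,0],3],[[0,0,2],[0,0,0.119],3],[[0,0,3],[0,0,0.118],3],[[0,0,0],[0,0,0],3],[[0,0,0],[0,0,0],3]]}' >/dev/null
python3 -m pendant '{"motion":[[[0,0,1],[0,0,0],3],[[0,0,1],[0,0,0],3],[[0,0,0],[0,0,0],3],[[0,0,0],[0,0,0],3]]}'
python3 - <<'E'
from h import *
go(531.9,45.8,22,82)
d=viewer.get_image("wrist"); cv2.imwrite("pics/w8.png",d["img"][:,:,::-1])
E
```

```text
clock: 33.92
ee_pos: [0.5338, 0.0442, 0.0754]
eef_rot: [0.0, 0.998, -0.069, 0.0]
force: [-0.5, -0.2, -0.6]
gripper_width: 0.454
gripper_force: 51.9
shift cm [-0.21 -0.13  5.34] turn [ 0.    -0.     0.001] tcp [533.8  44.2  75.4] j6 1.58
```

View pics/w8.png

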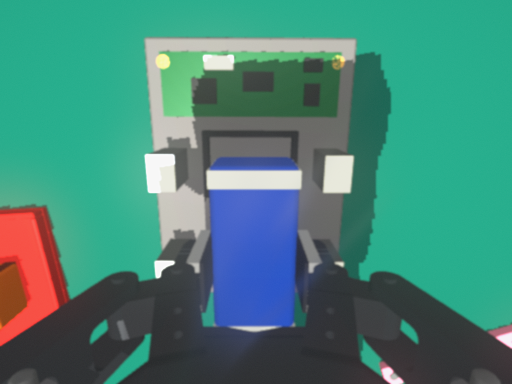

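The blue pack hangs over the bay between the post tops (161,173) and (337,173), parallel to the meter. Checking the x offset of its end before lowering.

Run:
```python
from h import *
d=viewer.get_image("wrist")
t=np.radians(-8); u=np.array([np.cos(t),np.sin(t)]); v=np.array([-u[1],u[0]]); o=np.array([531.9,45.8])
for n,P,z in [("pack far top edge",[(209,170),(300,170)],.0897),("post far pair",[(161,173),(338,174)],.042),("bay inner far edge",[(211,137),(291,137)],.014)]:
    W=back(d,P,z)[:,:2]*1000-o; print(n,np.round(np.c_[W@u,W@v],1).tolist())
```

```text
pack far top edge [[45.0, 17.2], [45.0, -22.3]]
post far pair [[34.1, 53.1], [33.5, -52.5]]
bay inner far edge [[53.0, 26.4], [53.0, -27.2]]
```

```bash
python3 -m pendant '{"motion":[[[0,-0.2,2],[0,0,0],3],[[0,0,1.5],[0,0,0],3],[[0,0,1],[0,0,0],3],[[0,0,0],[0,0,0],3],[[0,0,0],[0,0,0],3]]}'
python3 -m pendant '{"motion":[[[0,0,0.5],[0,0,0],3],[[0,0,0],[0,0,0],3],[[0,0,0],[0,0,0],3]]}'
python3 -m pendant '{"motion":[[[0,0,0.2],[0,0,0],3],[[0,0,0],[0,0,0],3],[[0,0,0],[0,0,0],3]]}'
```

```text
clock: 34.65
ee_pos: [0.5344, 0.0462, 0.0308]
eef_rot: [0.0, 0.998, -0.07, 0.0]
force: [-0.5, -0.1, -0.9]
gripper_width: 0.455
gripper_force: 51.9
clock: 35.02
ee_pos: [0.534, 0.0463, 0.0254]
eef_rot: [-0.0, 0.998, -0.07, 0.0]
force: [-1.1, 0.3, -1.1]
gripper_width: 0.459
gripper_force: 51.9
clock: 35.4
ee_pos: [0.5339, 0.0462, 0.0233]
eef_rot: [-0.0, 0.998, -0.07, -0.0]
force: [-0.1, -0.1, -0.1]
gripper_width: 0.455
gripper_force: 51.9
```

```bash
python3 -m pendant '{"motion":[[[0,0,0.2],[0,0,0],3],[[0,0,0],[0,0,0],3],[[0,0,0],[0,0,0],3]]}'
python3 -m pendant '{"motion":[[[0,0,0.1],[0,0,0],3],[[0,0,0],[0,0,0],3],[[0,0,0],[0,0,0],3]]}'
```

```text
clock: 35.78
ee_pos: [0.5342, 0.0462, 0.0217]
eef_rot: [0.0, 0.998, -0.07, 0.0]
force: [-1.3, -0.4, 3.5]
gripper_width: 0.457
gripper_force: 52.5
clock: 36.15
ee_pos: [0.5342, 0.0462, 0.0217]
eef_rot: [0.0, 0.998, -0.069, -0.0]
force: [-6.0, 0.3, 13.1]
gripper_width: 0.453
gripper_force: 53.6
```

```bash
python3 -m pendant '{"motion":[[[0,0,0],[0,0,0],6],[[0,0,0],[0,0,0],6],[[0,0,0],[0,0,0],6],[[0,0,-2],[0,0,0],6],[[0,0,-4],[0,0,0],6]]}'
python3 -m pendant '{"motion":[[[0,0,-5],[0,0,0],3],[[0,0,-4],[0,0,0],3],[[0,0,0],[0,0,0],3],[[0,0,0],[0,0,0],3]]}'
python3 - <<'E'
from h import *
go(582,-282.3,60,4)
d=viewer.get_image("wrist"); cv2.imwrite("pics/w9.png",d["img"][:,:,::-1])
E
```

```text
clock: 36.78
ee_pos: [0.5321, 0.0465, 0.079]
eef_rot: [-0.0, 0.998, -0.07, -0.002]
force: [0.9, -0.7, 0.0]
gripper_width: 0.703
gripper_force: 0.0
clock: 37.28
ee_pos: [0.5333, 0.0463, 0.1693]
eef_rot: [-0.0, 0.998, -0.07, -0.001]
force: [-0.5, -0.1, -0.2]
gripper_width: 0.349
gripper_force: 0.0
shift cm [ 9.4  31.87 10.91] turn [1.000e-03 1.000e-03 1.362e+00] tcp [533.3  46.3 169.3] j6 1.58
```

View pics/w9.png

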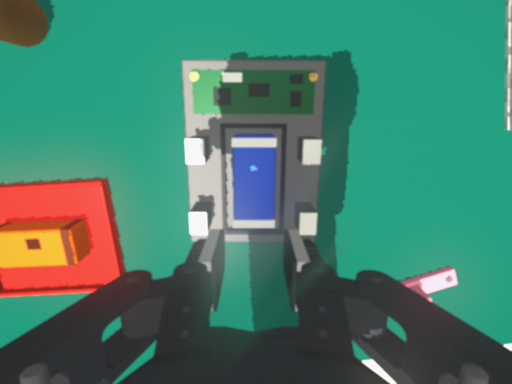

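The blue pack lies flat inside the bay rim at (254,182), and the old pack lies flat in the red tray. Next is the black bracket; I'm turning −1.78 rad to stay away from the last joint's limit.

```bash
python3 -m pendant '{"motion":[[[1.5,5.3,0],[0,0,0],3],[[1.5,5.3,0],[0,0,0],3],[[1.6,5.3,0],[0,0,0],3],[[1.6,5.3,0],[0,0,0],3],[[1.6,5.3,0],[0,0,0],3]]}' >/dev/null
python3 -m pendant '{"motion":[[[1.6,5.3,0],[0,0,0],3],[[0,0,0],[0,0,-0.178],3],[[0,0,0],[0,0,-0.178],3],[[0,0,0],[0,0,-0.178],3],[[0,0,0],[0,0,-0.178],3]]}' >/dev/null
python3 -m pendant '{"motion":[[[0,0,0],[0,0,-0.178],3],[[0,0,0],[0,0,-0.178],3],[[0,0,0],[0,0,-0.178],3],[[0,0,0],[0,0,-0.178],3],[[0,0,0],[0,0,-0.178],3]]}' >/dev/null
python3 -m pendant '{"motion":[[[0,0,0],[0,0,-0.178],3],[[0,0,3],[0,0,0],3],[[0,0,3],[0,0,0],3],[[0,0,0],[0,0,0],3],[[0,0,0],[0,0,0],3]]}'
python3 - <<'E'
from h import *
go(582,-282.3,17,4)
d=viewer.get_image("wrist"); cv2.imwrite("pics/w10.png",d["img"][:,:,::-1])
E
```

```text
clock: 39.83
ee_pos: [0.583, -0.2818, 0.1103]
eef_rot: [-0.0, 0.682, 0.731, -0.0]
force: [-0.0, 0.3, -0.3]
gripper_width: 0.35
gripper_force: 0.0
shift cm [-0.05 -0.1   9.33] turn [-0. -0.  0.] tcp [ 583.  -281.8  110.3] j6 -0.70
```

View pics/w10.png

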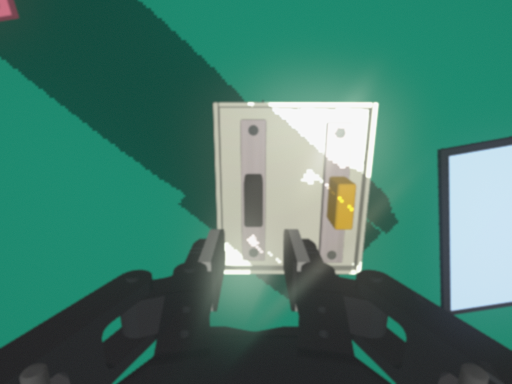

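I've now viewed 15 pictures, one over the limit of 14, so I'll view no more and check numerically from here. The bracket is centred between the fingers, so I'll grasp it.

```bash
python3 -m pendant '{"motion":[[[0,0,4],[0,0,0],2.6],[[0,0,3.5],[0,0,0],2.6],[[0,0,1.2],[0,0,0],2.6],[[0,0,0],[0,0,0],2.6],[[0,0,0],[0,0,0],2.6]]}'
python3 -m pendant '{"motion":[[[0,0,0.6],[0,0,0],2.6],[[0,0,0],[0,0,0],2.6],[[0,0,0],[0,0,0],1],[[0,0,0],[0,0,0],1],[[0,0,0],[0,0,0],1]]}' 40
python3 -m pendant '{"motion":[[[0,0,0],[0,0,0],1],[[0,0,-1],[0,0,0],1],[[0,0,-4],[0,0,0],1],[[0,0,-5],[0,0,0],1],[[0,0,-4],[0,0,0],1]]}'
python3 -m pendant '{"motion":[[[0,0,0],[0,0,0],1],[[0,0,0],[0,0,0],1]]}'
python3 - <<'E'
from h import *
go(498.3,51,160,-8)
E
```

```text
clock: 40.5
ee_pos: [0.5842, -0.2826, 0.0255]
eef_rot: [0.002, 0.682, 0.731, 0.0]
force: [0.2, 0.0, 0.9]
gripper_width: 0.308
gripper_force: 0.0
clock: 41.12
ee_pos: [0.5831, -0.2818, 0.0175]
eef_rot: [0.0, 0.682, 0.731, 0.0]
force: [0.6, -0.6, -0.4]
gripper_width: 0.157
gripper_force: 39.5
clock: 41.75
ee_pos: [0.5831, -0.2818, 0.1599]
eef_rot: [0.001, 0.682, 0.731, 0.0]
force: [0.8, 0.7, -0.7]
gripper_width: 0.16
gripper_force: 39.2
clock: 42.0
ee_pos: [0.5823, -0.2813, 0.1566]
eef_rot: [-0.001, 0.682, 0.731, -0.0]
force: [0.7, 0.6, -1.9]
gripper_width: 0.157
gripper_force: 39.2
shift cm [33.74 -6.06 -0.31] turn [-0.001 -0.001  0.21 ] tcp [ 582.3 -281.3  156.6] j6 -0.69
```

```bash
python3 -m pendant '{"motion":[[[5.6,-1,0],[0,0,0],1],[[5.6,-1,0],[0,0,0],1],[[5.6,-1,0],[0,0,0],1],[[5.6,-1,0],[0,0,0],1],[[5.7,-1,0],[0,0,0],1]]}' >/dev/null
python3 -m pendant '{"motion":[[[5.6,-1.1,0],[0,0,0],1],[[0,0,2],[0,0,0.105],1],[[0,0,3],[0,0,0.105],1],[[0,0,1],[0,0,0],1],[[0,0,0],[0,0,0],1]]}' >/dev/null
python3 -m pendant '{"motion":[[[0,0,0],[0,0,0],1],[[0,0,0],[0,0,0],1]]}'
python3 - <<'E'
from h import *
go(498,51,55.5,-8)
d=viewer.get_image("wrist")
# held bar: find aluminium hole/far end; compare projections numerically
c=blob(d,(0,0,0),(179,90,60),(225,90,285,200)); print(None if c is None else (c.mean(0),len(c)))
t=np.radians(-8); u=np.array([np.cos(t),np.sin(t),0]); v=np.array([-u[1],u[0],0])
s=r.get_state()["ee_pos"]; b=s-[0,0,.0055]  # bar top centre
print(proj(d,[b+v*.052,b-v*.052]).round(1))
E
```

```text
clock: 43.5
ee_pos: [0.4992, 0.05, 0.0983]
eef_rot: [0.001, 0.755, 0.656, 0.001]
force: [-0.1, -0.1, -1.4]
gripper_width: 0.156
gripper_force: 39.2
shift cm [ 0.08 -0.14  4.28] turn [ 0.002 -0.    -0.   ] tcp [499.2  50.   98.3] j6 0.01
None
[[251.6 140.3]
 [252.  321.9]]
```

```bash
python3 -m pendant '{"motion":[[[0.1,-0.1,1.5],[0,0,0],1],[[0,0,1.5],[0,0,0],1],[[0,0,0.5],[0,0,0],1],[[0,0,0],[0,0,0],1],[[0,0,0],[0,0,0],1]]}'
python3 -m pendant '{"motion":[[[0,0,0.3],[0,0,0],1],[[0,0,0],[0,0,0],1],[[0,0,0],[0,0,0],1]]}'
python3 -m pendant '{"motion":[[[0,0,0.2],[0,0,0],1],[[0,0,0],[0,0,0],1],[[0,0,0],[0,0,0],1]]}'
python3 -m pendant '{"motion":[[[0,0,0.2],[0,0,0],1],[[0,0,0],[0,0,0],1],[[0,0,0],[0,0,0],1]]}'
```

```text
clock: 44.18
ee_pos: [0.4979, 0.0513, 0.0625]
eef_rot: [0.0, 0.755, 0.656, 0.0]
force: [0.2, -0.8, -1.7]
gripper_width: 0.158
gripper_force: 39.2
clock: 44.55
ee_pos: [0.4977, 0.0513, 0.0594]
eef_rot: [0.0, 0.755, 0.656, 0.0]
force: [-0.9, 0.1, -1.3]
gripper_width: 0.156
gripper_force: 39.2
clock: 44.92
ee_pos: [0.4976, 0.0513, 0.0573]
eef_rot: [-0.0, 0.755, 0.656, -0.0]
force: [-0.2, -0.2, -0.4]
gripper_width: 0.155
gripper_force: 39.2
clock: 45.3
ee_pos: [0.4979, 0.0513, 0.0555]
eef_rot: [0.0, 0.755, 0.656, 0.0]
force: [-0.1, 0.5, 1.6]
gripper_width: 0.153
gripper_force: 39.6
```

Contact comes at the expected height. Release, then go for the yellow bracket.

```bash
python3 -m pendant '{"motion":[[[0,0,0],[0,0,0],2.6],[[0,0,0],[0,0,0],2.6],[[0,0,0],[0,0,0],2.6],[[0,0,-1],[0,0,0],2.6],[[0,0,-4],[0,0,0],2.6]]}'
python3 -m pendant '{"motion":[[[0,0,-5],[0,0,0],2.6],[[0,0,0],[0,0,0],2.6],[[0,0,0],[0,0,0],2.6]]}'
python3 - <<'E'
from h import *
go(650,-279.4,100,4)
E
```

```text
clock: 45.92
ee_pos: [0.4957, 0.0515, 0.1042]
eef_rot: [-0.002, 0.755, 0.656, -0.002]
force: [1.5, 0.2, 0.9]
gripper_width: 0.306
gripper_force: 0.0
clock: 46.3
ee_pos: [0.4975, 0.0514, 0.1554]
eef_rot: [0.0, 0.755, 0.656, 0.0]
force: [0.3, 0.1, 0.2]
gripper_width: 0.304
gripper_force: 0.0
shift cm [-30.62  19.72   5.55] turn [ 0.    0.   -0.21] tcp [497.5  51.4 155.4] j6 0.02
```

```bash
python3 -m pendant '{"motion":[[[-4.4,2.8,0],[0,0,0],3],[[-4.4,2.8,0],[0,0,0],3],[[-4.4,2.8,0],[0,0,0],3],[[-4.4,2.8,0],[0,0,0],3],[[-4.4,2.8,0],[0,0,0],3]]}' >/dev/null
python3 -m pendant '{"motion":[[[-4.3,2.8,0],[0,0,0],3],[[-4.3,2.9,0],[0,0,0],3],[[0,0,2],[0,0,-0.105],3],[[0,0,3],[0,0,-0.105],3],[[0,0,0],[0,0,0],3]]}' >/dev/null
python3 -m pendant '{"motion":[[[0,0,0],[0,0,0],3],[[0,0,0],[0,0,0],3]]}'
python3 - <<'E'
from h import *
go(650,-279.4,17,4)
d=viewer.get_image("wrist"); c=blob(d,(15,120,100),(35,255,255),(150,60,350,330)); print(rect(d,c,.04))
d=viewer.get_image("top")
c=blob(d,(0,0,150),(179,60,255),(235,172,290,198)); print("black bar",None if c is None else rect(d,c,.05))
E
```

```text
clock: 47.8
ee_pos: [0.6508, -0.2795, 0.1069]
eef_rot: [0.001, 0.682, 0.731, 0.0]
force: [0.2, -0.3, 0.7]
gripper_width: 0.348
gripper_force: 0.0
shift cm [ 0.03 -0.09  8.99] turn [ 0.002  0.001 -0.   ] tcp [ 650.8 -279.5  106.9] j6 -0.63
[ 650.6 -277.5   38.1   12.4  -85.7]
black bar [497.8  50.5 121.6  23.   81.9]
```

The black bar measures (497.8, 50.5) at 81.9°, which matches its start. The yellow grip is confirmed under the tool.

```bash
python3 -m pendant '{"motion":[[[0,-0.1,4],[0,0,0],2.6],[[0,0,3],[0,0,0],2.6],[[0,0,1.4],[0,0,0],2.6],[[0,0,0],[0,0,0],2.6],[[0,0,0],[0,0,0],2.6]]}'
python3 -m pendant '{"motion":[[[0,0,0.5],[0,0,0],2.6],[[0,0,0],[0,0,0],2.6],[[0,0,0],[0,0,0],1],[[0,0,0],[0,0,0],1],[[0,0,0],[0,0,0],1]]}' 40
python3 -m pendant '{"motion":[[[0,0,0],[0,0,0],1],[[0,0,-1],[0,0,0],1],[[0,0,-4],[0,0,0],1],[[0,0,-5],[0,0,0],1],[[0,0,-4],[0,0,0],1]]}'
python3 -m pendant '{"motion":[[[0,0,0],[0,0,0],1],[[0,0,0],[0,0,0],1]]}'
python3 - <<'E'
from h import *
go(566,41.3,160,-8)
E
```

```text
clock: 48.52
ee_pos: [0.6502, -0.2799, 0.0232]
eef_rot: [0.002, 0.682, 0.731, 0.0]
force: [0.4, 0.0, 0.4]
gripper_width: 0.303
gripper_force: 0.0
clock: 49.15
ee_pos: [0.6492, -0.2794, 0.0167]
eef_rot: [0.0, 0.682, 0.731, 0.0]
force: [0.3, 1.4, 2.1]
gripper_width: 0.157
gripper_force: 39.4
clock: 49.78
ee_pos: [0.6492, -0.2794, 0.1589]
eef_rot: [0.001, 0.682, 0.731, 0.0]
force: [0.3, -0.2, 0.3]
gripper_width: 0.159
gripper_force: 39.1
clock: 50.02
ee_pos: [0.6483, -0.2788, 0.1552]
eef_rot: [-0.001, 0.682, 0.731, -0.0]
force: [-0.1, 1.0, -1.7]
gripper_width: 0.154
gripper_force: 39.1
shift cm [32.51 -5.97 -0.43] turn [-0.002 -0.001  0.21 ] tcp [ 648.3 -278.8  155.2] j6 -0.64
```

```bash
python3 -m pendant '{"motion":[[[5.4,-1,0],[0,0,0],1],[[5.4,-1,0],[0,0,0],1],[[5.4,-1,0],[0,0,0],1],[[5.4,-1,0],[0,0,0],1],[[5.4,-1,0],[0,0,0],1]]}' >/dev/null
python3 -m pendant '{"motion":[[[5.5,-1,0],[0,0,0],1],[[0,0,2],[0,0,0.105],1],[[0,0,2],[0,0,0.105],1],[[0,0,0],[0,0,0],1],[[0,0,0],[0,0,0],1]]}' >/dev/null
python3 -m pendant '{"motion":[[[0,0,0],[0,0,0],1],[[0,0,0],[0,0,0],1]]}'
python3 - <<'E'
from h import *
go(566,41.3,55,-8)
E
```

```text
clock: 51.52
ee_pos: [0.5669, 0.0406, 0.117]
eef_rot: [0.0, 0.755, 0.656, 0.0]
force: [-0.5, -0.7, 0.5]
gripper_width: 0.153
gripper_force: 39.2
shift cm [ 0.06 -0.1   6.2 ] turn [ 0.001 -0.    -0.   ] tcp [566.9  40.6 117. ] j6 0.01
```

```bash
python3 -m pendant '{"motion":[[[0.1,-0.1,2.5],[0,0,0],1],[[0,0,2],[0,0,0],1],[[0,0,0.9],[0,0,0],1],[[0,0,0],[0,0,0],1],[[0,0,0],[0,0,0],1]]}'
python3 -m pendant '{"motion":[[[0,0,0.4],[0,0,0],1],[[0,0,0],[0,0,0],1],[[0,0,0],[0,0,0],1]]}'
python3 -m pendant '{"motion":[[[0,0,0.2],[0,0,0],1],[[0,0,0],[0,0,0],1],[[0,0,0],[0,0,0],1]]}'
```

```text
clock: 52.15
ee_pos: [0.5662, 0.0418, 0.063]
eef_rot: [0.0, 0.755, 0.656, 0.0]
force: [0.2, 0.3, -1.4]
gripper_width: 0.16
gripper_force: 39.2
clock: 52.52
ee_pos: [0.5656, 0.0419, 0.0584]
eef_rot: [0.0, 0.755, 0.656, 0.0]
force: [-0.1, 0.7, -1.3]
gripper_width: 0.158
gripper_force: 39.2
clock: 52.9
ee_pos: [0.5656, 0.0419, 0.0563]
eef_rot: [-0.0, 0.755, 0.656, 0.0]
force: [0.8, -0.4, 0.3]
gripper_width: 0.151
gripper_force: 39.2
```

```bash
python3 -m pendant '{"motion":[[[0,0,0.2],[0,0,0],1],[[0,0,0],[0,0,0],1],[[0,0,0],[0,0,0],1]]}'
python3 -m pendant '{"motion":[[[0,0,0],[0,0,0],2.6],[[0,0,0],[0,0,0],2.6],[[0,0,0],[0,0,0],2.6],[[0,0,-1],[0,0,0],2.6],[[0,0,-4],[0,0,0],2.6]]}'
python3 -m pendant '{"motion":[[[0,0,-5],[0,0,0],2.6],[[0,0,-5],[0,0,0],2.6],[[-5,3,0],[0,0,0],2.6],[[-5,3,0],[0,0,0],2.6],[[-5,3,0],[0,0,0],2.6]]}' >/dev/null
python3 -m pendant '{"motion":[[[-5,3,0],[0,0,0],2.6],[[-5,3,0],[0,0,0],2.6],[[0,0,0],[0,0,0],2.6],[[0,0,0],[0,0,0],2.6]]}'
python3 - <<'E'
from h import *
d=viewer.get_image("top")
for n,lo,hi,roi,z in [("black bar",(0,0,150),(179,60,255),(235,172,290,198),.05),("yellow bar",(0,0,150),(179,60,255),(235,145,295,171),.05),("ygrip",(22,120,120),(35,255,255),(236,145,290,171),.078),
 ("blue",(105,120,60),(130,255,255),(235,150,290,205),.036),("old",(8,150,90),(20,255,255),(125,150,210,225),.034)]:
    c=blob(d,lo,hi,roi); print(n,None if c is None else rect(d,c,z))
E
```

```text
clock: 53.28
ee_pos: [0.5658, 0.0419, 0.0546]
eef_rot: [0.0, 0.755, 0.656, 0.0]
force: [-1.0, -0.0, 1.8]
gripper_width: 0.158
gripper_force: 39.6
clock: 53.9
ee_pos: [0.5635, 0.0421, 0.1029]
eef_rot: [-0.002, 0.755, 0.656, -0.002]
force: [0.3, 0.4, -0.3]
gripper_width: 0.302
gripper_force: 0.0
clock: 55.02
ee_pos: [0.679, -0.2263, 0.2045]
eef_rot: [-0.0, 0.755, 0.656, 0.0]
force: [-0.3, 0.5, 0.1]
gripper_width: 0.305
gripper_force: 0.0
black bar [497.9  50.4 121.6  23.2  81.9]
yellow bar [566.1  42.2 123.4  24.2  81.8]
ygrip [566.4  41.1  33.   16.3  82.4]
blue [532.4  45.3  48.7  40.1  -7.8]
old [498.2 274.6  88.9  42.   85.1]
```

Everything measures in place: both brackets are within about 1 mm of their starts, blue is in the bay and orange is in the red tray.

```bash
python3 -c "
from plant import finish_job
print(finish_job())"
```

```text
the job is handed in; nothing more can be done
None
```

I replaced the battery and handed the job in at about 55 s: the new blue pack is in the bay, the old pack is in the red tray, and both brackets measure within about 1 mm of where they started; no verdict came back, and I viewed 15 pictures, one over the limit of 14.

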